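Roll the rinsed jar up the draining gutter and park it

ROBOT

A 6-joint arm with a two-finger parallel gripper is mounted at the origin on the work surface. World frame = base frame: x ahead of the robot, y to its left, z up, the work surface at z = 0. Lengths are in m, angles in rad, forces in N, time in s.
With the tool pointing down it reaches from about 0.375 to 0.9 m from the base axis. Payload 3.1 kg.
Tool frame: the origin (TCP) lies midway between the tips of the shut fingers; the grasp point (between the pads) lies 19 mm behind it; z points along the fingers, y is the line along which they close (so a half turn about z gives the same grasp; the last joint's range is limited). The gripper opens to 87 mm and grips with 3 to 60 N. Pads are 19 mm wide; open, the fingers measure 117 mm over their backs; the gripper's body (75 mm by 190 mm) begins 51 mm behind the grasp point.
Start: joints at [-0.178, 0.527, 1.433, -0, 1.181, -0.178], TCP at [0.625, 0, 0.223] pointing down, gripper open.
Joint ranges: [-3.08, 3.08], [-0.75, 2.2], [0.22, 2.44], [-1.43, 4.57], [0, 2.65], [-2.85, 2.85]. Speed limits (rad/s): [2.79, 2.79, 3.14, 3.14, 3.14, 3.14].

INTERFACE

Orientations are given as a unit quaternion [x, y, z, w].
In Python, from rig import get_obs, cams, job gives the robot as it stands.
- The arm moves only by the tool servo_tool, never from a script. Its argument "moves" is text: rows parted by semicolons, each of 5 numbers parted by spaces: the shift along the tool's x, y, z in m, then the turn about the tool's z in degrees, then the finger opening in m, from 0 to 0.087. In form: dx dy dz spin claw; .... A call has 1 to 10 rows; each row is the pose to reach, as a shift and turn from the pose commanded when the call began, along the tool's axes at that moment; what a row does not reach only later rows make up. A row lasts 1/12 s, in which the tool goes at most 41.7 mm and 7.16 degrees, less where a joint would pass 70% of its speed; a pose out of reach is approached as far as the arm can. A call with a gripper value outside its range is refused whole. The fingers move at their own pace and stop on an object; "grip_force" is the grip in N (left out, the last holds). Time passes only in rows, so rows that repeat a pose let the fingers close. It gives the time, the measured TCP pose, the force, the opening and the grip force at its end, in the units of the state.
- get_obs(): the state, without advancing time (a new reading comes with each control period).
- cams.camera(name): name is "scene" or "side" or "wrist"; returns the picture (480x640x3 uint8, blue, green, red); there is no depth.
- cams.camera_model(name): a dict with "fx", "fy", "cx", "cy" (pixels), "R" (3x3) and "t" (3): a world point X has camera coordinates R X + t. Camera axes: x right, y down, z forward; pixel columns grow to the right and rows downward; lengths in m; the calibration is good to about 2 mm. A picture is of the moment at which its call begins: read the wrist's pose just before it. camera_model takes no time and is no camera call; for the wrist camera it gives the pose at the moment of the call.
- job.hand_in(): hands the job in; it is judged then, once.
The state is a dict: "time": time; "q": joint angles; "joint_velocities": joint speeds; "joint_torque": joint torques, N m; "position": TCP position; "tool_rot": TCP orientation; "ft_force": force on the tool from outside, world axes, zero at the start; "moment": the same for the moment, N m; "grip_width": finger opening in m; "grip_force": force on a finger pad.
Only numpy, scipy, OpenCV 4.12 (cv2) and the standard library are available. Lean on these libraries where they do the work, as an engineer would, in place of code of your own. Each camera call takes 0.05 s, during which the arm holds its last target. There are 200 camera calls.

TASK

Push the jar that lies on its side at the bottom of the sloping draining gutter up the gutter and over the low rib, so that it drops into the pocket against the stop plate and does not roll back, then let go of it and move clear. Keep it rolling in the gutter without flicking it or lifting it out, do not shift the stop, and leave the spare jar, the beaker and the brown bottle where they stand.

Things in the scene. Friction and masses are not known exactly. Their poses are not given: they have to be found in the camera images.
- jar_center (a point): Centre (on its axis, half-way along) of the jar to push: white plastic screw-top jar lying across the gutter, 50 mm diameter, 76 mm long (white body 60 mm of it; grey lid 44 mm diameter, 16 mm), 0.14 to 0.28 kg, slippery (friction about 0.3), rolls freely. At the start it rests on the lip at the low end. y: the jar's axis, towards the lid; x and z turn as it rolls.
- pocket (a point): Where the parked jar's centre belongs: middle of its 4 mm of play between rib and stop plate, 25 mm above the gutter floor, on the gutter's centre line. x: uphill along the floor (slope 0.122 rad), y: across, z: square to the floor. Once over the rib the jar stays by itself. Rib and stop are one dark grey saddle clamped firmly on the gutter, at a place that varies by 80 mm.
- rib_top (a point): Middle of the top of the rib: a round dark bar lying straight across the gutter floor, standing 4 mm above it, 16.5 mm downhill of the pocket point. Axes as the pocket's. Pushing the jar over it takes some 3 to 6 N.
- stop_top (a point): Middle of the top edge of the stop plate: dark plate 5 mm thick standing across the gutter, 42 mm high above its floor, its downhill face 27.5 mm uphill of the pocket point. Axes as the pocket's. The saddle's cheeks outside the gutter make it 103 mm wide, 123 mm over the clamp screws, and stand no higher than the walls.
- gutter: Grey steel draining gutter fixed to the bench: straight channel 340 mm long, 86 mm wide inside, 92 outside, walls 20 mm above its floor, open above; a lip 6 mm thick and 8 mm high across the low end. Origin on the bench under mid-length; x: level, uphill; y: across; z: up. The floor is 40 mm above the bench at mid-length, 19 mm at the low end, 61 mm at the high end.
- spare_jar: Bystander: the same kind of jar standing upright beside the gutter, 50 mm in diameter, 76 mm high. Origin at the centre of its underside.
- beaker: Bystander: open glass beaker standing beside the gutter, 72 mm in diameter, 85 mm high. Origin at the centre of its underside.
- reagent: Bystander: brown bottle standing beyond the gutter's high end, 60 mm in diameter, 130 mm high. Origin at the centre of its underside.
Not all that is in view belongs to the job. What is shaped like the part that bears jar_center but blue or yellow is not meant.

How it is judged:
By the outcome, as a careful person would: the job done as asked, in the order asked, and still so for the second after the job is handed in, with the robot touching nothing.
It also fails if it takes over 45 s, if anything falls off the work surface, if the arm or the gripper's body presses on something with over 40 N, if the wrist force passes 120 N, or if a joint passes its speed limit or range.

## Working session

There is one attempt and no reset: what is moved stays moved. The work goes in short steps, Python scripts to look and compute and a tool call to move; the robot and the scene stay as the last step left them, time stands still between calls to the robot, and variables do not carry over. Pictures are saved under pics/ and viewed, at most 10 in all, crops included, and the job is handed in when it is done.

Besides the shell and the picture viewer there is one more tool, called after "Call:" by a JSON object that holds its "name" and its "arguments". servo_tool: Moves the arm, as the interface text tells. Its arguments: {"type":"object","properties":{"moves":{"type":"string"},"grip_force":{"type":"number"}},"required":["moves"]}

```bash
mkdir -p pics
python3 - <<'E'
from rig import get_obs,cams
import cv2
o=get_obs();print(o)
for n in("scene","side"):
    cv2.imwrite(f"pics/{n}0.png",cams.camera(n));print(cams.camera_model(n))
E
```

```text
{'time': 0.0, 'q': array([-1.78476407e-01,  5.28437056e-01,  1.43390812e+00, -1.54781133e-05,
        1.18138171e+00, -1.78506711e-01]), 'joint_velocities': array([-2.07556022e-05, -9.89691574e-06,  1.87403184e-03,  8.89659624e-04,
        2.37304876e-03, -1.26041384e-03]), 'joint_torque': array([-5.45745443e-04, -4.40045428e+01, -1.76593530e+01,  6.32597599e-02,
        5.83207863e-02, -1.53719384e-04]), 'position': array([6.24268077e-01, 1.71800603e-04, 2.21587664e-01]), 'tool_rot': array([ 7.07093581e-01,  7.07119176e-01, -6.14484696e-04, -8.72463051e-04]), 'ft_force': array([-0.12752967, -0.76395812, -0.06080697]), 'moment': array([0.0025539 , 0.07344074, 0.0451945 ]), 'grip_force': 0.0, 'grip_width': 0.08720379844658992}
{'fx': 549.1748423599435, 'fy': 549.1748423599435, 'cx': 321.44848178548756, 'cy': 242.94466262533362, 'R': array([[-0.74251536,  0.66961857, -0.01679001],
       [ 0.55073204,  0.59603509, -0.58432559],
       [-0.38126783, -0.44311752, -0.81134561]]), 't': array([ 0.44044699, -0.2783604 ,  1.29098067])}
{'fx': 451.58323379981795, 'fy': 451.58323379981795, 'cx': 312.5587364709095, 'cy': 239.52836018757085, 'R': array([[ 0.94147288, -0.33708704,  0.00106683],
       [-0.23495797, -0.65849255, -0.71497015],
       [ 0.24170967,  0.67287435, -0.69915416]]), 't': array([-0.55855356,  0.20821309,  0.68326446])}
```

View pics/scene0.png

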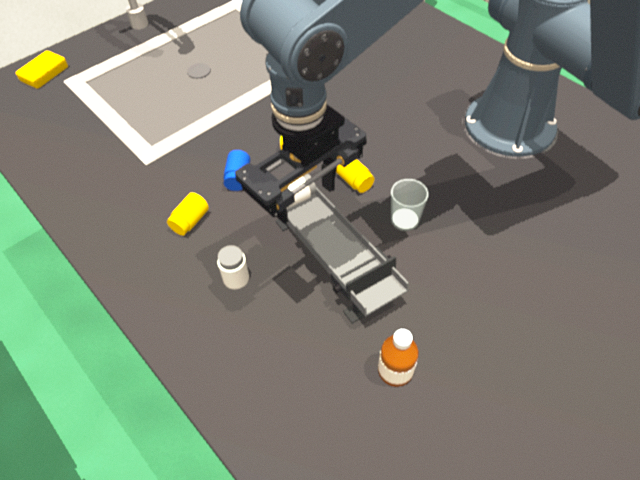

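View pics/side0.png

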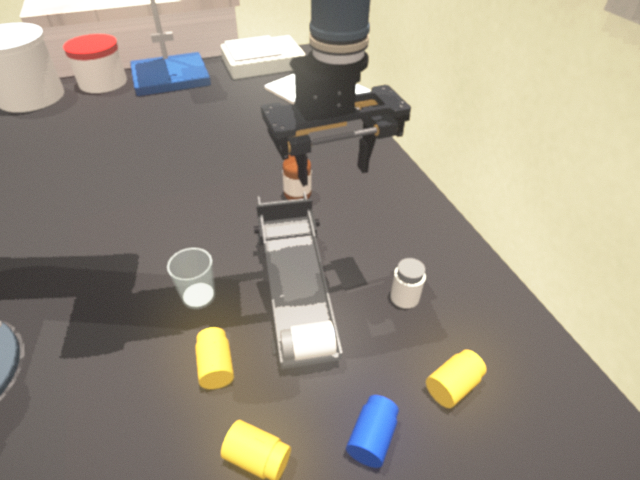

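Side view: the white jar lying in the gutter is at (310,342). Things it could be confused with are the spare jar standing at (408,283), the blue jar (373,430) and the yellow jars (213,358), (256,450) and (457,378). I choose the white lying one and will check it in an enlarged crop.

Run:
```python
import cv2
a=cv2.imread("pics/side0.png")[185:375,220:440]
cv2.imwrite("pics/c1.png",cv2.resize(a,None,fx=3.1,fy=3.1,interpolation=cv2.INTER_CUBIC))
```

```text
(no output)
```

View pics/c1.png

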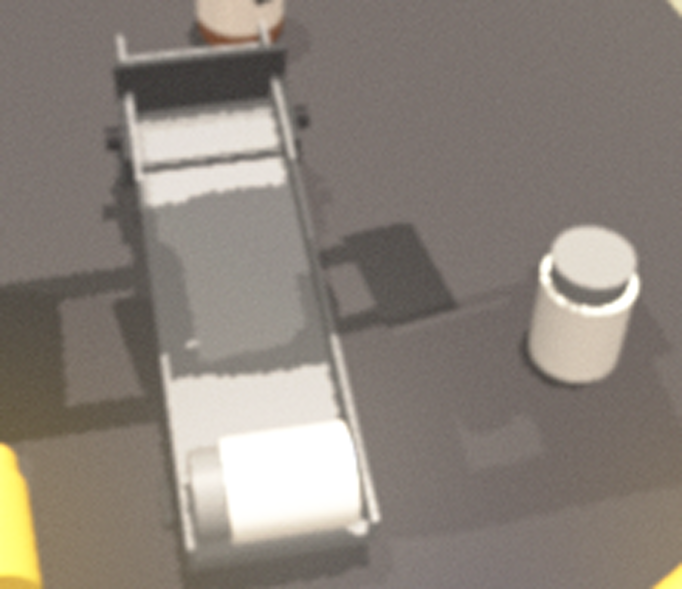

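```bash
cat > h.py <<'E'
import numpy as np
from rig import cams
S=0.122
def proj(n,P,m=None):
    m=m or cams.camera_model(n);c=np.asarray(P)@m['R'].T+m['t']
    return np.c_[m['fx']*c[:,0]/c[:,2]+m['cx'],m['fy']*c[:,1]/c[:,2]+m['cy']]
def onz(n,uv,z):
    m=cams.camera_model(n);d=m['R'].T@np.array([(uv[0]-m['cx'])/m['fx'],(uv[1]-m['cy'])/m['fy'],1]);c=-m['R'].T@m['t']
    return c+d*(z-c[2])/d[2]
def G(p,s,y,h):  # along floor from mid, across, square to the floor
    x=s*np.cos(S)-h*np.sin(S); z=.04+s*np.sin(S)+h*np.cos(S)
    c,k=np.cos(p[2]),np.sin(p[2]); return np.array([p[0]+c*x-k*y,p[1]+k*x+c*y,z])
E
python3 - <<'E'
from h import *
from scipy.optimize import least_squares
f=lambda x,y:np.array([x/3.1+220,y/3.1+185])
# uphill x, y left.
obs=[(-.17,-.046,.02,f(377,518)),(.17,.046,.02,f(119,38)),(.17,-.046,.02,f(265,24)),(-.17,.046,.02,f(188,548))]
def r(p):
    a=[proj("side",[G(p,s,y,h)])[0]-u for s,y,h,u in obs]
    pk=p[3]
    a.append(proj("side",[G(p,pk-.0165,.043,.002)])[0]-f(143,167))
    a.append(proj("side",[G(p,pk-.0165,-.043,.002)])[0]-f(286,156))
    a.append((proj("side",[G(p,pk+.0275,0,.042)])[0]-f(201,60))*[0,1])
    return np.ravel(a)
q=least_squares(r,[.6,0,1,.1]);p=q.x
print(p,r(p).round(1)); np.save("p.npy",p)
for n,s,h in(("pocket",p[3],.025),("rib",p[3]-.0165,.004),("stop",p[3]+.0275,.042),("jar",-.17+.006+.025,.025)):print(n,G(p,s,0,h),proj("side",[G(p,s,0,h)]))
print("jar lid",onz("side",(313,342),.07))
print("spare",onz("side",(406,303),0),"beaker",onz("side",(198,296),0),"bottle",onz("side",(297,193),0))
u=p[2];print("dir",np.cos(u),np.sin(u))
E
```

```text
[ 0.55744254 -0.00950874  1.39691137  0.09216447] [ 0.5  0.8  0.  -1.1  0.3 -1.6 -0.3  0.5 -0.5  0.9 -0.1 -1.1  0.   0.3]
pocket [0.57274303 0.07759464 0.07603037] [[287.57587753 222.02506561]]
rib [0.57035174 0.06398136 0.05317845] [[289.02745031 236.28051848]]
stop [0.57710751 0.10244096 0.0962507 ] [[285.36088998 204.6591295 ]]
jar [ 0.53304652 -0.14839161  0.04789822] [[308.14600721 336.95341263]]
jar lid [ 0.53208555 -0.17255725  0.07      ]
spare [ 0.72618428 -0.11036958  0.        ] beaker [0.38855765 0.02656707 0.        ] bottle [0.64372754 0.24338755 0.        ]
dir 0.1730100183389785 0.984920064550594
```

The crop shows the white jar (lid to the left, −x) lying on the lip, the rib at about crop (215,161) and the stop's top edge at about y=57. I'll push with two slightly spaced fingers on the white body, from behind it.

```bash
cat >> h.py <<'E'
def rel(X):
    from rig import get_obs
    from scipy.spatial.transform import Rotation as R
    o=get_obs();return R.from_quat(o['tool_rot']).inv().apply(np.asarray(X)-o['position'])
E
python3 - <<'E'
from h import *
p=np.load("p.npy");X=G(p,-.205,-.008,.02);X[2]=.14;print(X,rel(X))
E
```

```text
[ 0.52969737 -0.21369794  0.14      ] [-0.21387554 -0.09448446  0.08178198]
```

Call:
{"name": "servo_tool", "arguments": {"moves": "-0.030 -0.013 0.0 3 0.025; -0.06 -0.026 0.0 6 0.025; -0.09 -0.04 0.01 10 0.025; -0.12 -0.053 0.025 10 0.025; -0.15 -0.066 0.04 10 0.025; -0.18 -0.080 0.055 10 0.025; -0.20 -0.09 0.07 10 0.025; -0.214 -0.094 0.08 10 0.025; -0.214 -0.094 0.08 10 0.025; -0.214 -0.094 0.08 10 0.025", "grip_force": 20}}

```text
time: 0.93
position: [0.5309, -0.214, 0.142]
tool_rot: [0.767, 0.642, 0.0, -0.001]
ft_force: [0.2, 0.9, -0.6]
grip_width: 0.0297
grip_force: 0.0
```

Run:
```python
from h import *
import cv2
from rig import get_obs
p=np.load("p.npy");o=get_obs();print(o['position'],o['grip_width'])
for n in("side","wrist"):
    m=cams.camera_model(n);a=cams.camera(n)
    for X,c in((G(p,-.139,0,.025),(0,0,255)),(G(p,-.139,.038,.025),(0,0,255)),(G(p,-.139,-.038,.025),(0,0,255)),(G(p,-.17,.046,.02),(0,255,0)),(G(p,-.17,-.046,.02),(0,255,0)),(G(p,p[3]-.0165,0,.004),(255,0,255)),(G(p,p[3]+.0275,0,.042),(255,0,255))):
        u=proj(n,[X],m)[0];cv2.circle(a,tuple(int(v) for v in u.round()),2,c,-1)
    cv2.imwrite(f"pics/{n}1.png",a)
```

```text
[ 0.53086595 -0.21403763  0.14198405] 0.029687372560501614
```

View pics/wrist1.png

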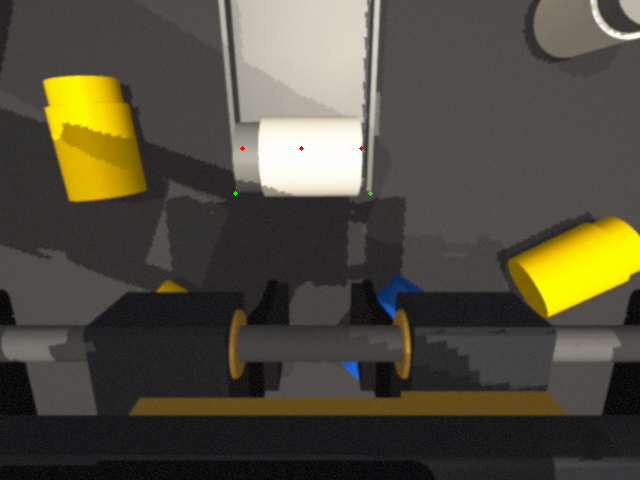

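View pics/side1.png

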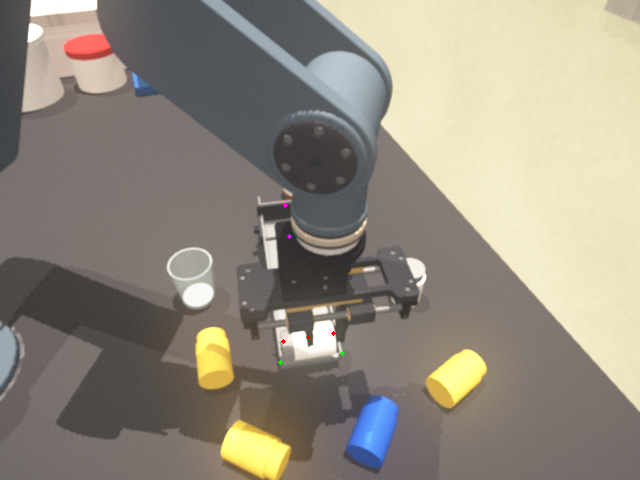

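Wrist view: the gutter model's marks fall on the jar (235–362, 118–196) and the gutter corners. A blue jar lies under or behind the gripper at about (375,320), so I'll check clearance before descending.

Run:
```python
from h import *
p=np.load("p.npy");c,k=np.cos(p[2]),np.sin(p[2])
for n,uv,z in(("blue front top",(382,399),.05),("blue l",(362,400),.03),("bl bottom-l",(350,437),.03),("yel",(235,425),.04),("yel2",(280,440),.045)):
    X=onz("side",uv,z)-[p[0],p[1],0];print(n,c*X[0]+k*X[1],-k*X[0]+c*X[1])
for s in(-.205,-.19,-.145):
    X=G(p,s,-.008,.025-.013);print(X,rel(X))
Y=G(p,p[3]-.027-.0095,-.008,.012);print("end",Y,rel(Y))
```

```text
blue front top -0.25546261522366026 -0.0817309938194172
blue l -0.2430462709045053 -0.058840530120803376
bl bottom-l -0.2897361477487297 -0.030882799118508674
yel -0.25302663286861465 0.11552508817813578
yel2 -0.28419812789983406 0.05972792874957975
[ 0.52986581 -0.21273904  0.0269628 ] [ 2.72005767e-06 -2.16224441e-03  1.16077763e-01]
[ 0.53244167 -0.19807505  0.02878827] [ 0.01489161 -0.00215694  0.11425538]
[ 0.54016925 -0.15408307  0.03426466] [ 0.05955826 -0.00214103  0.10878824]
end [0.57462818 0.04208639 0.05868504] [ 0.25873628 -0.0020701   0.0844091 ]
```

Call:
{"name": "servo_tool", "arguments": {"moves": "0 -0.002 0.025 0 0.025; 0 -0.002 0.05 0 0.025; 0 -0.002 0.075 0 0.025; 0 -0.002 0.095 0 0.025; 0 -0.002 0.108 0 0.025; 0 -0.002 0.114 0 0.025; 0 -0.002 0.114 0 0.025; 0.005 -0.002 0.1134 0 0.025; 0.01 -0.002 0.1128 0 0.025; 0.015 -0.002 0.112 0 0.025"}}

```text
time: 1.87
position: [0.5326, -0.1985, 0.0319]
tool_rot: [0.766, 0.643, 0.0, 0.001]
ft_force: [1.1, 0.3, 0.6]
grip_width: 0.0251
grip_force: 0.0
```

Call:
{"name": "servo_tool", "arguments": {"moves": "0.004 0 -0.0005 0 0.025; 0.008 0 -0.001 0 0.025; 0.011 0 -0.0013 0 0.025; 0.013 0 -0.0016 0 0.025; 0.015 0 -0.0018 0 0.025; 0.017 0 -0.0021 0 0.025; 0.019 0 -0.0023 0 0.025; 0.021 0 -0.0026 0 0.025; 0.023 0 -0.0028 0 0.025; 0.025 0 -0.0031 0 0.025"}}

```text
time: 2.7
position: [0.5359, -0.1741, 0.0336]
tool_rot: [0.766, 0.643, -0.0, -0.0]
ft_force: [-1.3, -1.3, 1.3]
grip_width: 0.0248
grip_force: 0.5
```

Call:
{"name": "servo_tool", "arguments": {"moves": "0.003 0 -0.0004 0 0.025; 0.006 0 -0.0007 0 0.025; 0.010 0 -0.0012 0 0.025; 0.014 0 -0.0017 0 0.025; 0.018 0 -0.0022 0 0.025; 0.022 0 -0.0027 0 0.025; 0.026 0 -0.0032 0 0.025; 0.030 0 -0.0037 0 0.025; 0.033 0 -0.0040 0 0.025; 0.035 0 -0.0043 0 0.025"}}

```text
time: 3.53
position: [0.542, -0.1392, 0.038]
tool_rot: [0.766, 0.643, -0.0, -0.0]
ft_force: [0.0, -1.4, 0.2]
grip_width: 0.0253
grip_force: 0.4
```

Run:
```python
from h import *
import cv2
from rig import get_obs
a=cams.camera("wrist");cv2.imwrite("pics/w2.png",a)
p=np.load("p.npy");Y=G(p,p[3]-.027-.0095,-.008,.014);print("end",Y,rel(Y),get_obs()['position'])
```

```text
end [0.57458607 0.04184666 0.06067017] [ 0.18370704  0.00073008 -0.02259659] [ 0.54201398 -0.13894231  0.03800262]
```

View pics/w2.png

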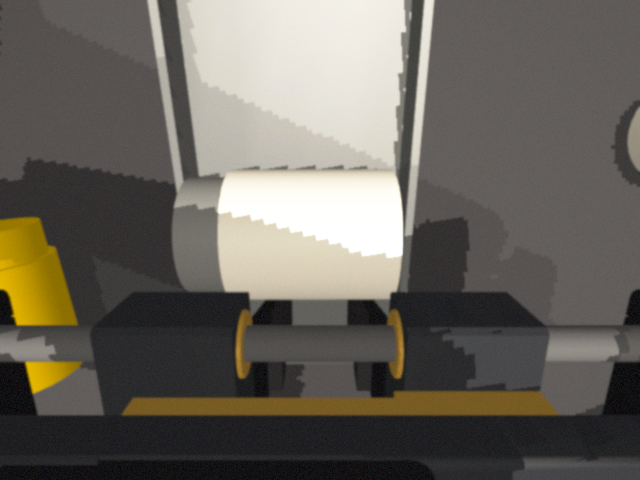

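The jar is straight against both fingers, about (290,235), between the walls. I'll keep pushing.

Call:
{"name": "servo_tool", "arguments": {"moves": "0.003 0 -0.0004 0 0.025; 0.007 0 -0.0008 0 0.025; 0.012 0 -0.0015 0 0.025; 0.017 0 -0.0021 0 0.025; 0.022 0 -0.0027 0 0.025; 0.027 0 -0.0033 0 0.025; 0.032 0 -0.0039 0 0.025; 0.037 0 -0.0045 0 0.025; 0.042 0 -0.0051 0 0.025; 0.047 0 -0.0057 0 0.025"}}

```text
time: 4.42
position: [0.5503, -0.0929, 0.0437]
tool_rot: [0.766, 0.643, -0.0, -0.0]
ft_force: [-0.2, -1.2, 0.1]
grip_width: 0.0249
grip_force: 0.5
```

Call:
{"name": "servo_tool", "arguments": {"moves": "0.005 0 -0.0006 0 0.025; 0.010 0 -0.0012 0 0.025; 0.015 0 -0.0018 0 0.025; 0.020 0 -0.0025 0 0.025; 0.025 0 -0.0031 0 0.025; 0.030 0 -0.0037 0 0.025; 0.035 0 -0.0043 0 0.025; 0.040 0 -0.0049 0 0.025; 0.044 0 -0.0054 0 0.025; 0.048 0 -0.0059 0 0.025"}}

```text
time: 5.25
position: [0.5586, -0.0457, 0.0496]
tool_rot: [0.766, 0.643, -0.0, -0.0]
ft_force: [-0.3, -0.6, 0.9]
grip_width: 0.025
grip_force: 0.5
```

Call:
{"name": "servo_tool", "arguments": {"moves": "0.004 0 -0.0005 0 0.025; 0.008 0 -0.0010 0 0.025; 0.012 0 -0.0015 0 0.025; 0.016 0 -0.0020 0 0.025; 0.020 0 -0.0025 0 0.025; 0.024 0 -0.0029 0 0.025; 0.028 0 -0.0034 0 0.025; 0.030 0 -0.0037 0 0.025; 0.032 0 -0.0039 0 0.025; 0.034 0 -0.0042 0 0.025"}}

```text
time: 6.08
position: [0.5645, -0.0125, 0.0538]
tool_rot: [0.766, 0.643, -0.0, 0.0]
ft_force: [-0.3, -0.4, 0.7]
grip_width: 0.025
grip_force: 0.5
```

Run:
```python
from h import *
import cv2
from rig import get_obs
a=cams.camera("wrist");cv2.imwrite("pics/w3.png",a)
p=np.load("p.npy");Y=G(p,p[3]-.027-.0095,-.008,.014);print("end",Y,rel(Y),get_obs()['ft_force'])
```

```text
end [0.57458607 0.04184666 0.06067017] [ 0.05496342  0.00055041 -0.00683447] [0.43734517 0.26954427 0.21762678]
```

View pics/w3.png

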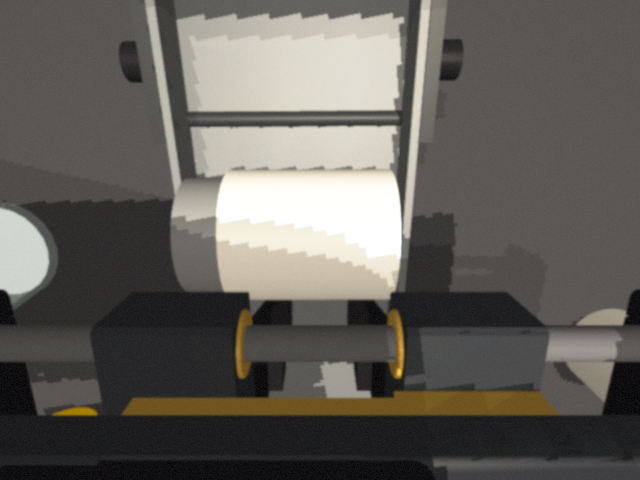

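The rib shows as a bar at row 118, just ahead of the jar. I'll slow down to go over it.

Call:
{"name": "servo_tool", "arguments": {"moves": "0.003 0 -0.0004 0 0.025; 0.006 0 -0.0007 0 0.025; 0.009 0 -0.0011 0 0.025; 0.012 0 -0.0015 0 0.025; 0.015 0 -0.0018 0 0.025; 0.018 0 -0.0022 0 0.025; 0.020 0 -0.0025 0 0.025; 0.022 0 -0.0027 0 0.025; 0.024 0 -0.0029 0 0.025; 0.026 0 -0.0032 0 0.025"}}

```text
time: 6.97
position: [0.569, 0.0131, 0.057]
tool_rot: [0.766, 0.643, -0.0, -0.0]
ft_force: [-1.0, -0.6, 0.9]
grip_width: 0.025
grip_force: 0.5
```

Call:
{"name": "servo_tool", "arguments": {"moves": "0.002 0 -0.0003 0 0.025; 0.004 0 -0.0005 0 0.025; 0.006 0 -0.0007 0 0.025; 0.008 0 -0.0010 0 0.025; 0.010 0 -0.0012 0 0.025; 0.012 0 -0.0015 0 0.025; 0.014 0 -0.0017 0 0.025; 0.016 0 -0.0020 0 0.025; 0.018 0 -0.0022 0 0.025; 0.020 0 -0.0025 0 0.025"}}

```text
time: 7.8
position: [0.5724, 0.0329, 0.0594]
tool_rot: [0.766, 0.642, 0.0, -0.0]
ft_force: [0.1, 0.0, -0.4]
grip_width: 0.0253
grip_force: 0.0
```

Run:
```python
from h import *
import cv2
from rig import get_obs
a=cams.camera("wrist");cv2.imwrite("pics/w4.png",a)
p=np.load("p.npy");Y=G(p,p[3]-.027-.0095,-.008,.014);print("end",Y,rel(Y),get_obs()['ft_force'])
```

```text
end [0.57458607 0.04184666 0.06067017] [ 0.00850134  0.00084343 -0.00136348] [-0.19902583  0.41349406  0.0447967 ]
```

View pics/w4.png

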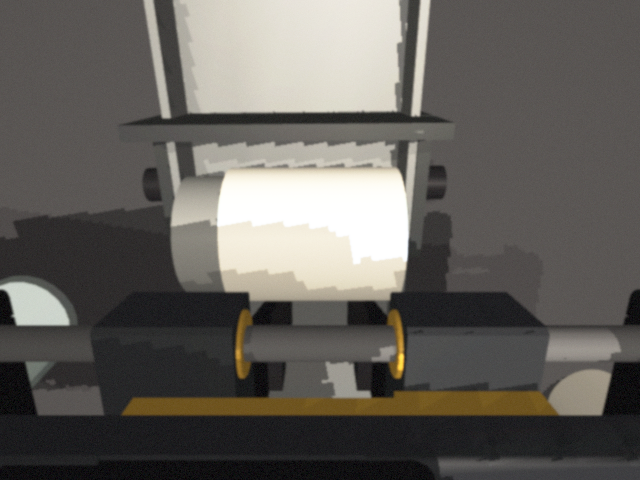

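The jar is at rows 168–300 and still at the fingers, with the stop plate at rows 115–140 and a small gap between. I'll go on gently.

Call:
{"name": "servo_tool", "arguments": {"moves": "0.0015 0 -0.0002 0 0.025; 0.003 0 -0.0004 0 0.025; 0.0045 0 -0.0006 0 0.025; 0.006 0 -0.0007 0 0.025; 0.007 0 -0.0009 0 0.025; 0.008 0 -0.0010 0 0.025; 0.008 0 -0.0010 0 0.025; 0.008 0 -0.0010 0 0.025"}}

```text
time: 8.52
position: [0.5738, 0.0405, 0.0605]
tool_rot: [0.766, 0.643, -0.0, 0.0]
ft_force: [0.6, -0.4, -0.3]
grip_width: 0.0248
grip_force: 0.0
```

Run:
```python
from h import *
import cv2
from rig import get_obs
p=np.load("p.npy")
b=cv2.imread("pics/w4.png");m=cams.camera_model("wrist");a=cams.camera("wrist")
for s,h in((p[3],.050),(p[3]+.0275,.042)):print(proj("wrist",[G(p,s,0,h)],m))
o=get_obs();print(o['ft_force'],o['position'])
cv2.imwrite("pics/w5.png",a)
for i in(b,a):
    c=cv2.cvtColor(i,6)[:,300:330].mean(1);print(np.argwhere(abs(np.diff(c))>8).ravel())
```

```text
[[291.54448923 264.34160619]]
[[290.64855594 175.52766092]]
[0.13978983 0.00881391 0.37711727] [0.57379488 0.04043482 0.06043852]
[110 111 112 113 122 123 124 141 142 143 144 145 163 164 165 167 168 169
 170 287 288 298 299 300 301 324 325 413 414 415 459]
[  9  10  11  12 130 131 132 133 148 149 150 164 165 166 167 168 169 170
 171 284 295 296 297 324 325 413 414 415 459]
```

Run:
```python
from h import *
p=np.load("p.npy");m=cams.camera_model("wrist")
now=np.array([0.57379,0.04043,0.06044])
for nm,pos,pts in(("w3 rib seen 118",[.5646,-.0123,.0538],[(-.0165,.004)]),("w4 stop near edge ~140",[.5724,.0331,.0594],[(.0275,.042)]),("now",now,[(.0275,.042)])):
    mm=dict(m);mm['t']=m['t']+m['R']@(now-np.array(pos))
    for d in(0,.004,.008,.012):
        print(nm,d,[proj("w",[G(p,p[3]+d+a,0,h)],mm)[0].round(1) for a,h in pts], proj("w",[G(p,-.139,0,.05)],mm)[0].round())
```

```text
w3 rib seen 118 0 [array([296.1, 128.2])] [302. 581.]
w3 rib seen 118 0.004 [array([295.9, 117.7])] [302. 581.]
w3 rib seen 118 0.008 [array([295.6, 107. ])] [302. 581.]
w3 rib seen 118 0.012 [array([295.3,  96.1])] [302. 581.]
w4 stop near edge ~140 0 [array([290.2, 151.4])] [304. 630.]
w4 stop near edge ~140 0.004 [array([289.8, 138.2])] [304. 630.]
w4 stop near edge ~140 0.008 [array([289.3, 124.7])] [304. 630.]
w4 stop near edge ~140 0.012 [array([288.9, 110.8])] [304. 630.]
now 0 [array([290.6, 175.3])] [304. 637.]
now 0.004 [array([290.2, 162.7])] [304. 637.]
now 0.008 [array([289.8, 149.8])] [304. 637.]
now 0.012 [array([289.4, 136.6])] [304. 637.]
```

View pics/w5.png

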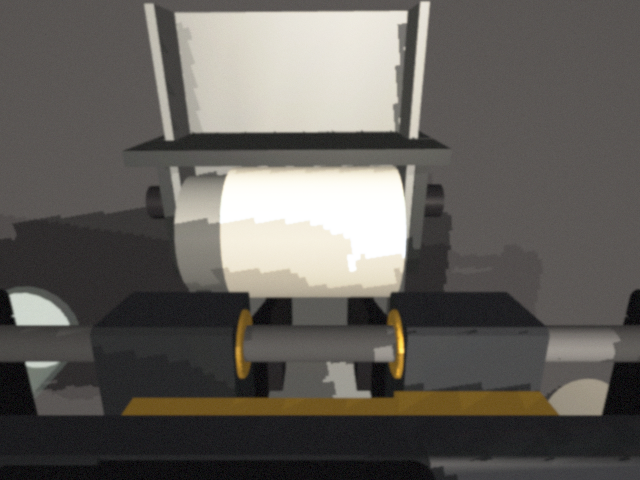

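Run:
```python
from h import *
p=np.load("p.npy");m=cams.camera_model("wrist");print("cam",-m['R'].T@m['t'])
t=np.linspace(0,6.28,200)
for d in(-16.5,-12,-8,-6,-4,-2,0,2):
    for lift in (0,4):
        v=proj("w",[G(p,p[3]+.0038+d/1e3+.025*np.cos(a),-.008,.025+lift/1e3+.025*np.sin(a)) for a in t],m)[:,1]
        print(d,lift,v.min().round(),v.max().round())
```

```text
cam [0.58857013 0.11469654 0.22137958]
-16.5 0 202.0 329.0
-16.5 4 205.0 336.0
-12 0 191.0 319.0
-12 4 193.0 326.0
-8 0 180.0 310.0
-8 4 183.0 316.0
-6 0 175.0 306.0
-6 4 178.0 312.0
-4 0 170.0 301.0
-4 4 172.0 307.0
-2 0 165.0 297.0
-2 4 167.0 302.0
0 0 159.0 292.0
0 4 161.0 298.0
2 0 154.0 287.0
2 4 156.0 293.0
```

The stop's top is now at rows 148–165. The jar at rows 167–297 fits it lying in the pocket against the rib. A gentle 3 mm nudge will confirm before I retreat.

Call:
{"name": "servo_tool", "arguments": {"moves": "0.001 0 -0.0001 0 0.025; 0.002 0 -0.0002 0 0.025; 0.003 0 -0.0004 0 0.025; 0.003 0 -0.0004 0 0.025; 0.003 0 -0.0004 0 0.025"}}

```text
time: 8.98
position: [0.5744, 0.0434, 0.0609]
tool_rot: [0.766, 0.643, 0.0, 0.0]
ft_force: [0.2, -0.8, 0.2]
grip_width: 0.0248
grip_force: 0.3
```

Run:
```python
from h import *
import cv2
a=cams.camera("wrist");cv2.imwrite("pics/w6.png",a)
for i in(cv2.imread("pics/w3.png"),cv2.imread("pics/w5.png"),a):
    c=cv2.GaussianBlur(cv2.cvtColor(i,6),(1,1),0)[:,300:330].mean(1);print([(int(k),int(np.diff(c)[k])) for k in np.argwhere(abs(np.diff(c))>12).ravel() if 120<k<320])
p=np.load("p.npy");m=cams.camera_model("wrist")
t=np.linspace(0,6.28,200)
for d in(-6,-4,-2,0,2):
        v=proj("w",[G(p,p[3]+.0038+d/1e3+.025*np.cos(b),-.008,.025+.025*np.sin(b)) for b in t],m)[:,1]
        print(d,v.min().round(),v.max().round())
```

```text
[(124, 29), (125, 54), (126, 43), (127, 19), (166, -14), (167, -14), (170, 16), (171, 14), (298, -20), (299, -24), (300, -16)]
[(130, -29), (131, -56), (132, -55), (133, -24), (148, 21), (149, 23), (165, 18), (166, 24), (167, 17), (168, 15), (169, 15), (170, 12), (295, -13), (296, -27), (297, -21)]
[(137, -20), (138, -51), (139, -57), (140, -34), (157, 12), (158, 22), (159, 17), (173, 33), (174, 49), (175, 29), (297, -13), (298, -25), (299, -22)]
-6 183.0 313.0
-4 178.0 308.0
-2 173.0 304.0
0 167.0 299.0
2 162.0 294.0
```

Call:
{"name": "servo_tool", "arguments": {"moves": "-0.002 0 0.0002 0 0.025; -0.004 0 0.0004 0 0.025; -0.006 0 0.0006 0 0.025; -0.008 0 0.0008 0 0.025; -0.010 0 0.001 0 0.025; -0.012 0 0.0014 0 0.025; -0.012 0 0.0014 0 0.025; -0.012 0 0.0014 0 0.025"}}

```text
time: 9.7
position: [0.5722, 0.0314, 0.0594]
tool_rot: [0.766, 0.643, 0.0, -0.0]
ft_force: [1.1, -0.2, 1.0]
grip_width: 0.0252
grip_force: 0.0
```

Run:
```python
from h import *
import cv2
a=cams.camera("wrist");cv2.imwrite("pics/w7.png",a)
c=cv2.cvtColor(a,6)[:,300:330].mean(1);print([(int(k),int(np.diff(c)[k])) for k in np.argwhere(abs(np.diff(c))>12).ravel() if 90<k<320])
p=np.load("p.npy");m=cams.camera_model("wrist")
t=np.linspace(0,6.28,200)
for d in(-12,-8,-4,-2,0,2):
        v=proj("w",[G(p,p[3]+.0038+d/1e3+.025*np.cos(b),-.008,.025+.025*np.sin(b)) for b in t],m)[:,1]
        print(d,v.min().round(),v.max().round())
```

```text
[(106, -17), (107, -42), (108, -46), (109, -22), (117, 17), (118, 20), (140, 12), (141, 12), (142, 14), (143, 13), (274, -19), (275, -19)]
-12 167.0 299.0
-8 156.0 289.0
-4 145.0 280.0
-2 139.0 275.0
0 134.0 270.0
2 128.0 265.0
```

The jar stays at −2 mm, resting on the rib inside the pocket, with the fingers clear of it. I'll back off and lift away.

Call:
{"name": "servo_tool", "arguments": {"moves": "-0.01 0 0.001 0 0.025; -0.025 0 0.001 0 0.025; -0.04 0 -0.01 0 0.025; -0.055 0 -0.03 0 0.025; -0.07 0 -0.055 0 0.025; -0.085 0 -0.08 0 0.025; -0.1 0 -0.105 0 0.025; -0.11 0 -0.12 0 0.025; -0.11 0 -0.12 0 0.025; -0.11 0 -0.12 0 0.025"}}

```text
time: 10.58
position: [0.5533, -0.0776, 0.1801]
tool_rot: [0.767, 0.642, 0.001, 0.001]
ft_force: [-0.3, 0.0, -0.2]
grip_width: 0.0251
grip_force: 0.0
```

Run:
```python
from h import *
import cv2
a=cams.camera("scene")[150:400,180:460];cv2.imwrite("pics/end.png",cv2.resize(a,None,fx=2.4,fy=2.4,interpolation=2))
```

```text
(no output)
```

View pics/end.png

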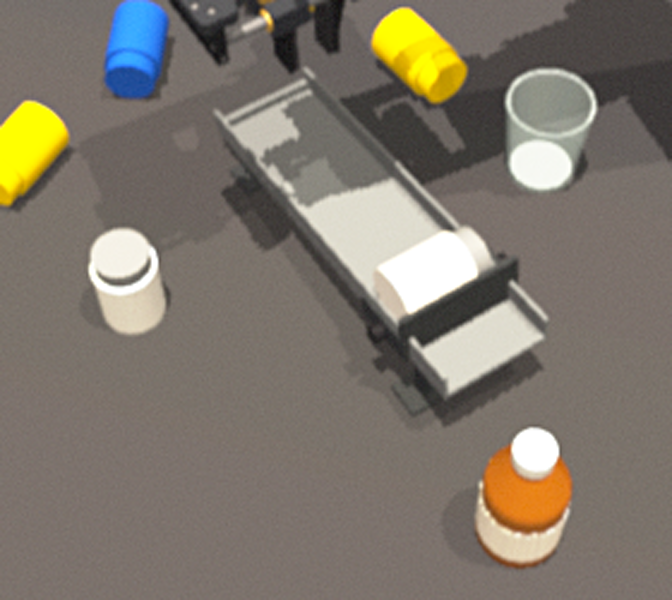

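The jar is parked against the stop at crop (430,275). The spare jar, beaker and bottle are where they stood, and the gripper is clear.

```bash
python3 -c "
from rig import job
print(job.hand_in())"
```

```text
the job is handed in; nothing more can be done
None
```

The jar is over the rib and parked in the pocket against the stop; it stayed there when I let go, the gripper is clear, the other items look unmoved, and the job is handed in at about 11 s (no verdict came back).

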